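# Load the kiln shelf: bridge a bar over the seal

### The arm

A 6-joint arm with a two-finger parallel gripper is mounted at the origin on the work surface. World frame = base frame: x ahead of the robot, y to its left, z up, the work surface at z = 0. Lengths are in mm, angles in rad, forces in N, time in s.
With the tool pointing down it reaches from about 400 to 825 mm from the base axis. Payload 7 kg.
Tool frame: the origin (TCP) lies between the finger pads; the fingertips stand 25 mm ahead of it and the grasp point (between the pads) lies 6 mm ahead of it; z points along the fingers, y is the line along which they close (so a half turn about z gives the same grasp; the last joint's range is limited). The gripper opens to 85 mm and grips with 20 to 120 N. Pads are 22 mm wide; open, the fingers measure 114 mm over their backs; the gripper's body (76 mm by 85 mm) begins 54 mm behind the grasp point. The pads swing forward as they close: fully open they stand 13 mm farther back than shut.
Start: joints at [1.492, 0.359, 0.012, 0, -1.224, -0.288], TCP at [242.082, 630.073, 256.302] pointing down, gripper open.
Joint ranges: [-3.07, 3.07], [-1.43, 2.12], [-1.02, 1.25], [-3.03, 1.67], [-3.05, -0], [-3.03, 3.03]. Speed limits (rad/s): [2.39, 2.39, 3.01, 3.14, 3.14, 3.14].

### API

Orientations are given as a 3x3 rotation matrix whose columns are the frame's x, y, z axes.
In Python, from rig import manip, kinematics, vision, ticket gives the robot as it stands. Calls block until the motion is done:
- manip.reach(position, orientation): joint-space move of the TCP to a pose.
- manip.move_straight(position, ori=None, velocity=150, threshold=None): straight line of the TCP; ori=None keeps the orientation; velocity is the mean speed in mm/s. With threshold (N) it stops when the force on the tool has changed by that much, and returns True; else False.
- manip.movej(angles): joint-space move.
- manip.gripper_open() and manip.gripper_close(f_grip=None): open the fingers fully, or close them until they stop; f_grip is the grip in N (None keeps the last).
- manip.sleep(seconds).
- kinematics.inverse_kinematics(position, orientation): joint angles nearest the present ones, or None.
- manip.observe(): the state.
- vision.get_image(name): name is "scene" or "top"; returns the picture (480x640x3 uint8, red, green, blue); there is no depth.
- vision.get_calibration(name): a dict with "vertical_fov" (degrees; the focal length in pixels is half the picture's height over the tangent of half this angle, whatever the lens; pixels are square), "cx", "cy" (the principal point, pixels), "R" (3x3) and "t" (3): a world point X has camera coordinates R X + t. Camera axes: x right, y down, z forward; pixel columns grow to the right and rows downward; lengths in mm; the calibration is good to about 2 mm. A picture is of the moment at which its call begins. get_calibration takes no time and is no camera call.
A pose or a line that the arm cannot do raises manip.PlanningError and nothing moves.
- ticket.close_job(): hands the job in; it is judged then, once.
The state is a dict: "time_s": time; "joint_positions": joint angles; "joint_vel": joint speeds; "joint_efforts": joint torques, N m; "eef_pos": TCP position; "tcp_rot": TCP orientation; "contact_force": force on the tool from outside, world axes, zero at the start; "moment": the same for the moment, N m; "grip_width": finger opening in mm; "grasp_force": force on a finger pad.
Only numpy, scipy, OpenCV 4.12 (cv2) and the standard library are available. Lean on these libraries where they do the work, as an engineer would, in place of code of your own. Each camera call takes 0.05 s, during which the arm holds its last target. There are 200 camera calls.

### The job

Load the kiln shelf around the little clay seal: stand the two tall props on the shelf level with the seal, one to its left and one to its right with their middles about 9 cm from its middle, lay the kiln bar across both of them over the seal, parallel to the line of the props and centred on the seal, and stand the beaker upright on the middle of the bar. Stand the cone pack on the shelf straight in front of the seal (on the side it faces, the robot's side), clear of it and fully on the shelf. Do not shift the seal, and leave the short prop where it is.

Things in the scene. Friction and masses are not known exactly. Their poses are not given: they have to be found in the camera images.
- kiln_shelf: Flat refractory slab (kiln shelf), greyish cream, 260 (x, front to back) x 300 (y, left to right) x 15 mm thick, fixed on the table; the clay seal stands on it and it is otherwise empty. It lies on the left or the right half of the table. Origin: centre of its underside; x points away from the robot, y to the left, turned by up to about 0.15 rad.
- ware_board: Brown wooden board 300 x 300 x 15 mm, fixed on the other half of the table; props, bar, beaker and cone pack start on it. Origin: centre of its underside; x away from the robot, y to the left, turned up to 0.15 rad. Props and beaker stand in any order at y about +90 and -90, x about -92 and +14 mm; the cone pack between them near (-40, 0); the bar near (+108, 0).
- seal: Brown clay figurine of a seal on a square plinth 64 x 64 x 8 mm, 58 mm tall in all, 0.3 kg, loose, standing on the kiln shelf squared to it, facing the robot. Origin: centre of the plinth's underside; -x is where it faces (front), y its left-hand direction as seen from the robot. Must not be shifted.
- prop_a: Tall kiln prop, cream square post 40 x 40 mm, 75 mm high, 0.16 to 0.32 kg, with a dark round mark on its top, standing upright. Origin: centre of its underside, z up. Identical to prop_b; either may go to either side.
- prop_b: The other tall kiln prop, identical to prop_a (40 x 40 mm, 75 mm high). Origin: centre of its underside.
- prop_short: Short kiln prop, 40 x 40 mm but only 42 mm high, otherwise like the tall ones; not wanted, must stay where it stands. Origin: centre of its underside.
- bar: Kiln bar: flat cream bar 50 mm wide (x) x 240 mm long (y) x 20 mm thick, about 0.3 to 0.55 kg, lying flat on the ware board roughly along the board's y. Origin: centre of its underside.
- beaker: Fired clay beaker, round, open at the top, nearly straight walls 52 mm in outer diameter, 60 mm high, 44 mm foot, wall 4 mm, about 0.12 kg, standing upright. Origin: centre of its underside.
- cones: Cone pack: block of brown clay 26 mm (x) x 60 mm (y) x 22 mm high with three thin white cones standing in a row (along y) on top, to 51 mm above the underside; 0.09 kg. To be gripped by the block across its 26 mm. Origin: centre of its underside.
There are look-alikes about, which are no part of the job. Leave any orange look-alike of the prop_b alone. There is more than one size of the bar; the one meant has the size given above.

How it is judged:
By the outcome, as a careful person would: the job done as asked, in the order asked, and still so for the second after the job is handed in, with the robot touching nothing.
It also fails if it takes over 128 s, if anything falls off the work surface, if the arm or the gripper's body presses on something with over 40 N, if the wrist force passes 120 N, or if a joint passes its speed limit or range.

## Working session

There is one attempt and no reset: what is moved stays moved. The work goes in short steps, each a Python script; the robot and the scene stay as the last script left them, time stands still between calls to the robot, and variables do not carry over. Pictures are saved under pics/ and viewed, at most 14 in all, crops included, and the job is handed in when it is done.

```bash
mkdir -p pics; ls
python3 - <<'E'
from rig import manip,vision
import cv2
for n in("scene","top"):
    cv2.imwrite(f"pics/{n}0.png",vision.get_image(n)[:,:,::-1]); print(n,vision.get_calibration(n))
print(manip.observe())
E
```

```text
pics
scene {'vertical_fov': 49.3004746485407, 'cx': 323.14178446813185, 'cy': 235.78867980693386, 'R': array([[ 6.29961226e-02,  9.98013704e-01,  3.68058204e-04],
       [ 6.49385815e-01, -4.07101590e-02, -7.59368649e-01],
       [-7.57845335e-01,  4.80762924e-02, -6.50660525e-01]]), 't': array([  40.8896635 , -228.49391867, 1461.00175033])}
top {'vertical_fov': 51.30945210551168, 'cx': 319.26071926469257, 'cy': 232.87415466282295, 'R': array([[-0.01940563, -0.9997993 , -0.00497718],
       [-0.98743046,  0.01994608, -0.15679045],
       [ 0.15685826,  0.001872  , -0.98761935]]), 't': array([ -47.75813094,  423.33065178, 1206.35982443])}
{'time_s': 0.1, 'joint_positions': array([ 1.49206694e+00,  3.59305722e-01,  1.11995095e-02, -2.66213130e-04,
       -1.22408087e+00, -2.88109722e-01]), 'joint_vel': array([ 0.00173123, -0.00023923,  0.00122613,  0.00214883, -0.0012959 ,
       -0.00071088]), 'joint_efforts': array([-2.26767981e-03, -5.84765983e+01,  2.94106346e+01,  6.95461482e+00,
       -3.16509962e-03,  6.16822774e-06]), 'eef_pos': array([241.99079737, 629.74743778, 255.49247368]), 'tcp_rot': array([[ 9.33433228e-01, -3.58750999e-01, -3.58975477e-04],
       [-3.58751145e-01, -9.33432241e-01, -1.36674288e-03],
       [ 1.55241091e-04,  1.40454609e-03, -9.99999002e-01]]), 'contact_force': array([-0.71356158, -0.25088215, -0.36720795]), 'moment': array([ 0.05147999,  0.004107  , -0.00845251]), 'grasp_force': 0.0, 'grip_width': 85.20569379977509}
```

View pics/top0.png

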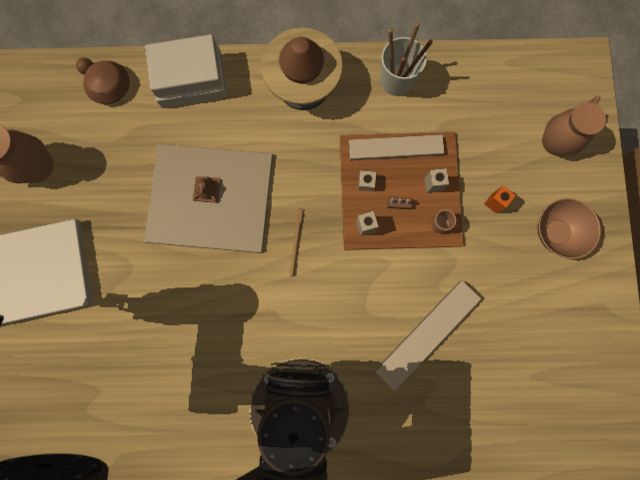

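View pics/scene0.png

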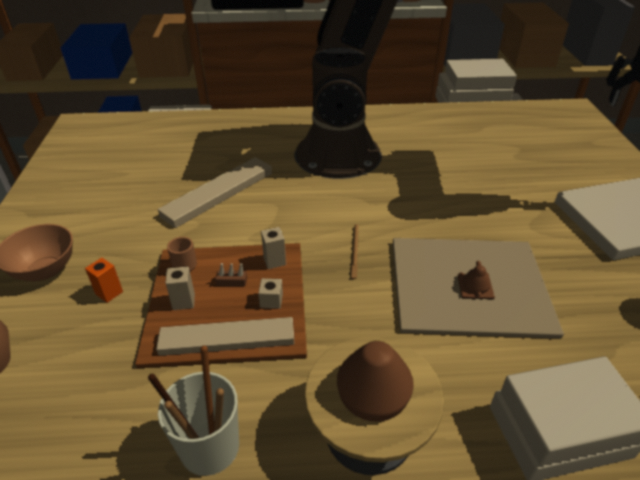

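The top view shows the shelf at about (210,197), with the seal at (207,189), and the ware board at (402,190). Candidates by pixel in the top view:
- **Bars:** (396,147) on the board, and (430,335), a longer one on the table. The one on the board fits the description.
- **Props:** (368,180) looks short, as it does at (270,293) in the scene view. (437,180) and (368,223) look tall. (503,199) is the orange look-alike.

Next I'll confirm this in a crop and measure.

```bash
cat > cam.py <<'E'
import numpy as np, cv2
from rig import vision
def cal(n):
    c=vision.get_calibration(n); f=240/np.tan(np.radians(c["vertical_fov"]/2)); return f,c["cx"],c["cy"],np.array(c["R"]),np.array(c["t"])
def ray(n,uv,z):
    f,cx,cy,R,t=cal(n); uv=np.atleast_2d(np.asarray(uv,float))
    d=np.c_[(uv[:,0]-cx)/f,(uv[:,1]-cy)/f,np.ones(len(uv))]@R; o=-R.T@t
    return (o+d*((z-o[2])/d[:,2])[:,None])[:,:2]
def proj(n,X):
    f,cx,cy,R,t=cal(n); c=np.atleast_2d(X)@R.T+t; return np.c_[f*c[:,0]/c[:,2]+cx,f*c[:,1]/c[:,2]+cy]
E
python3 - <<'E'
import cv2,numpy as np
a=cv2.imread("pics/top0.png"); b=cv2.imread("pics/scene0.png")
A=cv2.resize(a[125:255,335:470],None,fx=4,fy=4,interpolation=cv2.INTER_CUBIC)
S=cv2.resize(a[140:255,140:280],None,fx=4,fy=4,interpolation=cv2.INTER_CUBIC)
cv2.imwrite("pics/bt.png",A);cv2.imwrite("pics/st.png",S)
cv2.imwrite("pics/bs.png",cv2.resize(b[220:370,130:320],None,fx=4,fy=4,interpolation=cv2.INTER_CUBIC))
E
```

```text
(no output)
```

View pics/bt.png

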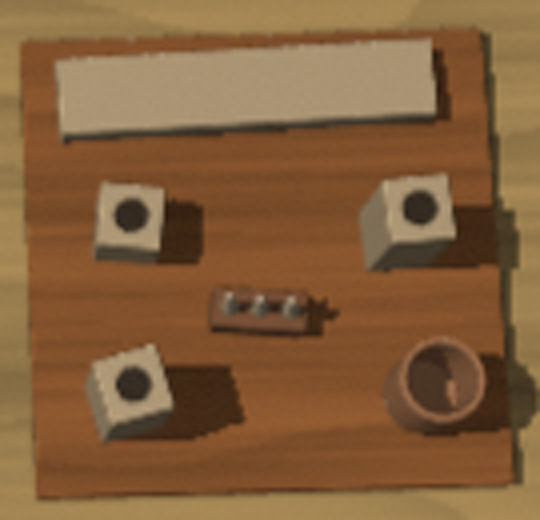

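View pics/bs.png

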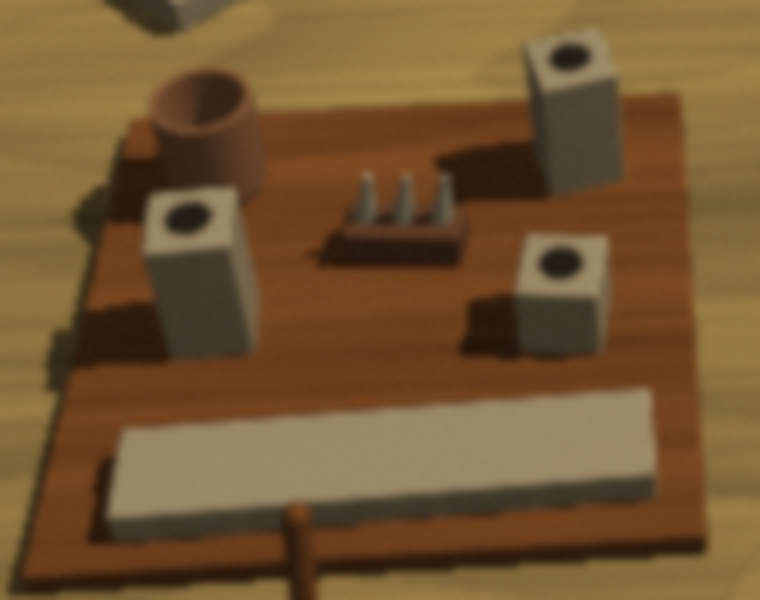

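View pics/st.png

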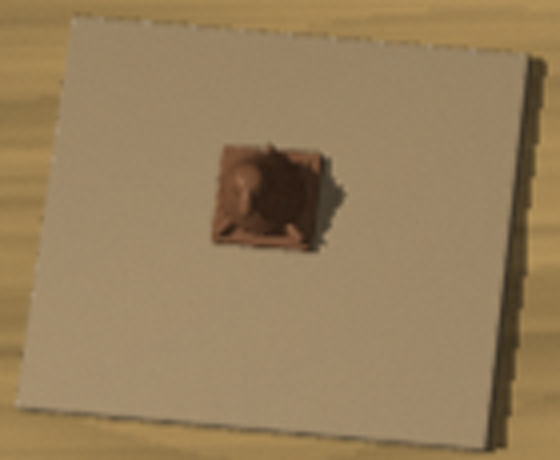

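The crops confirm the selection:
- **Tall props:** top view (439,178) and (367,222).
- **Short prop:** (367,180).
- **Bar:** (397,147).
- **Cone pack:** (400,202).
- **Beaker:** rim at (445,220).
- **Seal plinth:** corners in the shelf crop near (222,144), (324,153), (316,250) and (212,242).

Next I'll measure them with masks.

```bash
cat > meas.py <<'E'
from cam import *
def rect(mask,n,z,off):
    cs,_=cv2.findContours(mask,cv2.RETR_EXTERNAL,cv2.CHAIN_APPROX_NONE)
    c=cv2.convexHull(max(cs,key=cv2.contourArea))[:,0].astype(float)
    p=ray(n,(c+.5)/8-.5+off,z).astype(np.float32)   # mask is 8x enlarged
    (x,y),(w,h),a=cv2.minAreaRect(p); b=cv2.boxPoints(((x,y),(w,h),a))
    return np.array([x,y]),(w,h),np.radians(a)
def crop(img,x0,x1,y0,y1):
    return cv2.resize(img[y0:y1,x0:x1],None,fx=8,fy=8,interpolation=cv2.INTER_CUBIC),np.array([x0,y0])
E
python3 - <<'E'
from meas import *
a=cv2.imread("pics/top0.png"); b=cv2.imread("pics/scene0.png")
def lit(c,th,lo=0): 
    v=c.astype(int); return ((v[:,:,2]>th)&(v[:,:,0]>lo)).astype(np.uint8)*255
for u,v in[(439,177),(433,180),(367,221),(397,147),(210,220),(430,190),(205,165),(445,206),(389,203),(400,209),(200,198)]: print((u,v),a[v,u],end=' ')
print()
T={"top":dict(bar=(340,455,130,165,35),p1=(420,455,165,197,90),p2=(352,385,208,240,90),short=(355,385,168,195,57),shelf=(140,280,140,258,15)),
 "scene":dict(bar=(150,305,312,362,35),p1=(160,200,264,312,90),p2=(256,292,224,270,90),short=(255,287,274,312,57))}
for n,im in(("top",a),("scene",b)):
  for k,(x0,x1,y0,y1,z) in T[n].items():
    c,o=crop(im,x0,x1,y0,y1); g=c[:,:,0]
    if k=="shelf": hsv=cv2.cvtColor(c,cv2.COLOR_BGR2HSV); m=((hsv[:,:,1]<95)&(hsv[:,:,2]>100)).astype(np.uint8)*255
    else:
      t=90 if n=="scene" else 95
      # otsu among cream pixels only
      cream=g[g>55]; t,_=cv2.threshold(cream.reshape(-1,1),0,255,cv2.THRESH_OTSU); m=(g>t).astype(np.uint8)*255
      m=cv2.morphologyEx(m,cv2.MORPH_OPEN,np.ones((13,13),np.uint8))
    r=rect(m,n,z,o); print(n,k,np.round(r[0],1),np.round(r[1],1),round(float(r[2]),3))
cr=lambda p,o:(np.array(p)+.5)/4-.5+o
pl=ray("top",cr([(222,144),(324,153),(316,250),(212,242)],(140,140)),23); print("plinth",pl.mean(0),np.linalg.norm(pl-np.roll(pl,1,0),axis=1),pl.round(1).tolist())
sh=ray("top",cr([(72,16),(528,53),(490,448),(17,406)],(140,140)),15); print("shelf",sh.mean(0),np.linalg.norm(sh-np.roll(sh,1,0),axis=1),sh.round(1).tolist())
bk=ray("top",cr([(442,383)],(335,125)),75); print("beaker top",bk, "scene",ray("scene",(np.array([[203,103]])+.5)/4-.5+[130,220],75))
co=ray("top",cr([(209,288),(311,295),(309,335),(209,329)],(335,125)),37-0); print("cones",co.mean(0),co.round(1).tolist())
cs=ray("scene",(np.array([[350,212],[467,214],[464,240],[346,238]])+.5)/4-.5+[130,220],37); print("cones sc",cs.mean(0),cs.round(1).tolist())
bd=ray("top",cr([(22,42),(488,30),(517,484),(38,498)],(335,125)),15); print("board",bd.mean(0),bd.round(1).tolist())
E
```

```text
(439, 177) [32 42 52] (433, 180) [116 150 171] (367, 221) [34 45 54] (397, 147) [116 147 170] (210, 220) [106 137 159] (430, 190) [42 55 64] (205, 165) [103 134 155] (445, 206) [ 47  82 131] (389, 203) [ 57  80 120] (400, 209) [ 35  68 110] (200, 198) [ 55  81 119] 
top bar [ 642.  -255.8] [ 48.9 239.3] 0.036
top p1 [ 544.4 -346.7] [38.7 40.2] 0.073
top p2 [ 440.5 -171. ] [39.1 39.9] 0.258
top short [ 552.6 -176.8] [39.7 39.3] 1.444
top shelf [524.3 225.1] [298.3 259.9] 1.461
scene bar [ 643.8 -255.6] [ 48.1 237.7] 0.04
scene p1 [ 546.3 -346.6] [38.7 39.7] 0.084
scene p2 [ 440.9 -171.1] [41.2 40. ] 0.272
scene short [ 554.4 -176.5] [39.6 37.9] 1.471
plinth [542.80450716 227.41950811] [64.06366496 65.58119632 63.26965421 66.25088002] [[578.2, 257.7], [570.9, 192.5], [507.8, 196.8], [514.3, 262.7]]
shelf [524.71841142 223.7739994 ] [256.47661181 297.51536325 257.67303107 299.32875143] [[668.2, 358.8], [637.0, 62.9], [380.6, 87.9], [413.1, 385.4]]
beaker top [[ 439.96988127 -359.15952556]] scene [[ 446.92768923 -358.12745106]]
cones [ 494.25673319 -257.79134019] [[510.0, -226.9], [504.3, -290.4], [478.8, -287.9], [483.9, -225.9]]
cones sc [ 502.92237712 -256.31945659] [[491.2, -285.5], [496.3, -226.7], [514.6, -227.3], [509.5, -285.8]]
board [ 533.10375299 -267.07486431] [[681.2, -115.3], [682.9, -418.0], [385.6, -417.5], [382.7, -117.6]]
```

The two views agree to within 2 mm and the sizes match. The seal is at (542.8, 227.4) with yaw about -0.109. I'll start with the first prop.

```bash
cat > arm.py <<'E'
import numpy as np
from rig import manip,kinematics
SEAL=np.array([542.8,227.4]); YAW=-0.109
def loc(x,y): c,s=np.cos(YAW),np.sin(YAW); return SEAL+[c*x-s*y,s*x+c*y]
def ori(pos,th):
    best=None
    for s in(1,-1):
        y=np.array([s*np.cos(th),s*np.sin(th),0]); z=np.array([0,0,-1.]); R=np.c_[np.cross(y,z),y,z]
        q=kinematics.inverse_kinematics(pos,R)
        if q is not None and(best is None or abs(q[5])<best[0]): best=(abs(q[5]),R)
    return best[1]
def st(tag):
    o=manip.observe(); print(tag,"t%.1f"%o["time_s"],o["eef_pos"].round(1),"w%.1f"%o["grip_width"],"g%.0f"%o["grasp_force"],o["contact_force"].round(1))
def pick(xy,th,z,f,zup=200):
    R=ori([*xy,zup],th); manip.reach([*xy,zup],R); manip.move_straight([*xy,z],velocity=120)
    st("at"); manip.gripper_close(f_grip=f); st("closed"); manip.move_straight([*xy,zup],velocity=150); st("lifted")
def place(xy,th,z,zup=200,th_n=4):
    R=ori([*xy,zup],th); manip.reach([*xy,zup],R); manip.move_straight([*xy,z+12],velocity=150)
    manip.sleep(.2); st("above"); print("touch",manip.move_straight([*xy,z-3],velocity=20,threshold=th_n)); st("down")
    manip.gripper_open(); manip.move_straight([*xy,zup],velocity=150); st("up")
E
python3 - <<'E'
from arm import *
# tall prop: TCP 54 mm above the underside
pick((545.3,-346.7),0.078,15+54,50); place(loc(0,90),YAW,15+54)
E
```

```text
at t4.9 [ 545.8 -346.9   69.8] w85.4 g0 [-0.9  0.5  0.3]
closed t5.4 [ 545.6 -346.8   69.6] w39.7 g51 [0.2 0.2 3.8]
lifted t6.4 [ 544.6 -346.3  198.6] w39.5 g51 [-0.4 -0.1 -3.8]
above t9.9 [553.  317.3  82.1] w39.4 g51 [ 0.1  0.7 -3.3]
touch True
down t10.5 [552.5 316.8  69.6] w39.7 g51 [-1.5  0.4  4.7]
up t12.0 [552.1 316.5 198.9] w85.3 g0 [-0.2  0.5 -0. ]
```

Run:
```python
from arm import *
from meas import *
pick((440.8,-171.0),0.265,15+54,50); place(loc(0,-90),YAW,15+54)
manip.reach([450,-100,300],ori([450,-100,300],0))
a=vision.get_image("top")[:,:,::-1].copy(); b=vision.get_image("scene")[:,:,::-1].copy()
cv2.imwrite("pics/top1.png",a);cv2.imwrite("pics/scene1.png",b)
for n,im in(("top",a),("scene",b)):
  for s in(1,-1):
    u,v=proj(n,[*loc(0,90*s),90])[0].astype(int); c,o=crop(im,u-20,u+20,v-20,v+20)
    # dark round mark on the top face
    m=(c.max(2)<75).astype(np.uint8); nl,lab,sta,ce=cv2.connectedComponentsWithStats(m)
    k=min(range(1,nl),key=lambda i:np.hypot(*(ce[i]-160))); print(n,s,sta[k][4]/64,ray(n,(ce[k]+.5)/8-.5+o,90).round(1),"want",loc(0,90*s).round(1))
cv2.imwrite("pics/c1.png",np.hstack([cv2.resize(a[140:260,140:280],(400,343)),cv2.resize(b[210:340,380:560],(400,343))]))
```

```text
at t15.1 [ 441.3 -171.    69.5] w85.7 g0 [-0.6  1.  -1.2]
closed t15.6 [ 441.1 -171.    69.5] w39.4 g50 [-0.5  0.8  6.5]
lifted t16.6 [ 440.  -170.9  198.9] w39.4 g51 [-0.1 -0.2 -3. ]
above t19.0 [533.5 138.3  82. ] w39.6 g51 [ 0.2  0.3 -1.8]
touch True
down t19.6 [532.9 137.9  69.5] w39.5 g52 [-1.3 -0.1  5. ]
up t21.1 [532.5 137.7 199.1] w85.7 g0 [-0.1 -0.1 -0.1]
top 1 2.9375 [[508.4 323.7]] want [552.6 316.9]
top -1 626.90625 [[521.  139.2]] want [533.  137.9]
scene 1 47.15625 [[550.6 316.1]] want [552.6 316.9]
scene -1 46.328125 [[531.1 136.5]] want [533.  137.9]
```

View pics/c1.png

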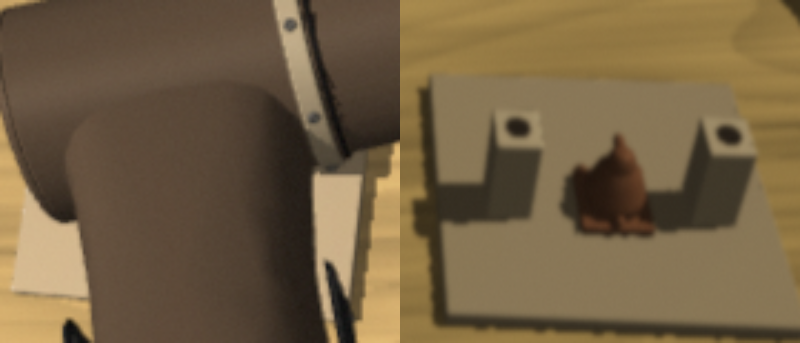

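The scene crop shows both props upright, about 2 mm from target, with the seal between them. The arm hides the shelf in the top view. Next I'll move the bar.

Run:
```python
from arm import *
from meas import *
pick((642.8,-255.7),0.038,15+28,70,zup=230); place(loc(0,0),YAW,90+28,zup=240)
manip.reach([480,-330,260],ori([480,-330,260],0))
a=vision.get_image("top")[:,:,::-1].copy(); b=vision.get_image("scene")[:,:,::-1].copy()
for n,im in(("top",a),("scene",b)):
    u,v=proj(n,[*loc(0,0),110])[0].astype(int); c,o=crop(im,u-75,u+75,v-40,v+40); g=c[:,:,0]
    print(n,u,v)
cv2.imwrite("pics/top2.png",a);cv2.imwrite("pics/scene2.png",b)
cv2.imwrite("pics/c2.png",np.hstack([cv2.resize(a[140:260,140:280],(400,343)),cv2.resize(b[210:340,380:560],(400,343))]))
k,o=crop(a,425,470,205,240)
cv2.imwrite("pics/c2b.png",np.hstack([cv2.resize(a[190:260,340:470],(400,215)),cv2.resize(b[220:320,130:320],(400,215))]))
```

```text
at t25.0 [ 643.3 -255.8   43.8] w85.1 g0 [-0.3 -0.8  0.4]
closed t25.4 [ 643.4 -255.8   44. ] w47.9 g75 [-0.4  0.4  5.3]
lifted t26.8 [ 642.3 -255.5  228.7] w48.1 g74 [-0.7  0.2 -3.8]
above t29.7 [543.3 227.7 131.1] w48.2 g74 [ 0.4  0.1 -4.1]
touch True
down t30.2 [542.7 227.4 119. ] w48.2 g75 [-1.9 -0.5  5.7]
up t31.7 [542.3 227.1 239. ] w85.4 g0 [-0.2 -0.2 -0.4]
top 198 179
scene 482 252
```

View pics/c2.png

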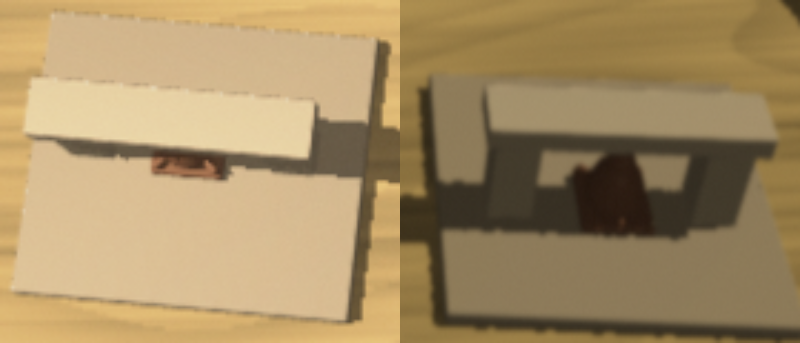

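The bar lies flat across both props over the seal. I'll measure its centre, then the beaker and the cone pack.

Run:
```python
from arm import loc,YAW
from meas import *
a=cv2.imread("pics/top2.png"); a0=cv2.imread("pics/top0.png")
p=ray("top",(np.array([(30,78),(316,102),(310,158),(24,134)])+.5)/2.857-.5+[140,140],110)
d=p[0]-p[1]; print("bar",p.mean(0).round(1),np.linalg.norm(p-np.roll(p,1,0),axis=1).round(1),"yaw",-np.arctan2(d[0],d[1]),"want",loc(0,0),YAW)
q=ray("top",[[389.5,380],[474,290]],20); print("other bar length ~",np.linalg.norm(q[0]-q[1]))
for n,f,(x0,x1,y0,y1) in(("top","top0",(428,462,202,238)),("scene","scene0",(164,198,234,258))):
    c,o=crop(cv2.imread(f"pics/{f}.png"),x0,x1,y0,y1); cv2.imwrite(f"pics/bk_{n}.png",c)
A=cv2.imread("pics/bk_top.png");B=cv2.imread("pics/bk_scene.png");h=max(A.shape[0],B.shape[0])
C,_=crop(cv2.imread("pics/scene0.png"),212,250,258,292)
print(A.shape,B.shape,C.shape)
pad=lambda i:cv2.copyMakeBorder(i,0,304-i.shape[0],0,0,cv2.BORDER_CONSTANT)
cv2.imwrite("pics/c3.png",np.hstack([pad(A[:304]),pad(B)]))
```

```text
bar [540.3 225.7] [ 48.  239.7  47.8 238.2] yaw -0.10689527637602703 want [542.8 227.4] -0.109
other bar length ~ 301.66323050369533
(288, 272, 3) (192, 272, 3) (272, 304, 3)
```

View pics/c3.png

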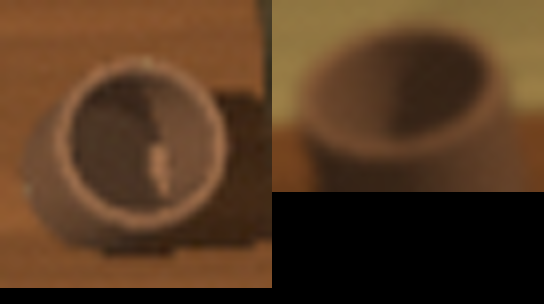

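The rim centre is at top pixel (445,219) and scene pixel (180,245). The other bar is 302 mm long, so the right one was used. Next are the beaker and the cone pack.

```bash
python3 - <<'E'
from arm import *
from meas import *
t=ray("top",[[445.2-.02*0-.5+.0,142.5/8-.44+202]],75)[0]; s=ray("scene",[[130/8-.44+164,92/8-.44+234]],75)[0]; print(t,s)
assert np.linalg.norm(t-s)<8
pick((t+s)/2,0,15+42,25,zup=230); place((541.5,226.5),YAW,110+42,zup=270,th_n=3)
E
python3 - <<'E'
from arm import *
from meas import *
pick((498.5,-257),-0.087,15+28,30,zup=200); place(loc(-100,0),YAW,15+28,zup=220,th_n=3)
manip.reach([480,-330,260],ori([480,-330,260],0)); manip.sleep(.5); st("end")
a=vision.get_image("top")[:,:,::-1].copy(); b=vision.get_image("scene")[:,:,::-1].copy()
cv2.imwrite("pics/top4.png",a);cv2.imwrite("pics/scene4.png",b)
cv2.imwrite("pics/c4.png",np.hstack([cv2.resize(a[140:260,140:280],(400,343)),cv2.resize(b[210:340,380:560],(400,343))]))
E
```

```text
[ 442.43761171 -358.2836588 ] [ 445.88775569 -359.40475901]
at t35.7 [ 444.6 -359.    57.7] w85.5 g0 [ 0.2  0.1 -0.1]
closed t36.1 [ 444.4 -359.    57.6] w52.2 g26 [-0.5  1.4  5.6]
lifted t37.4 [ 443.7 -358.6  228.9] w51.7 g26 [ 0.4 -0.1 -0.6]
above t40.6 [541.9 226.8 165. ] w51.9 g26 [ 0.1  0.  -1.5]
touch True
down t41.2 [541.6 226.5 152.6] w51.8 g27 [ 0.2 -0.6  4.1]
up t42.5 [541.  226.3 269. ] w85.2 g0 [-0.7  0.  -0.4]
at t45.8 [ 499.  -257.1   43.7] w85.3 g0 [ 0.8  0.2 -0.7]
closed t46.4 [ 498.7 -257.1   43.3] w25.1 g30 [-0.8  0.5  3.7]
lifted t47.6 [ 497.9 -256.8  199. ] w25.0 g30 [-0.8 -1.2 -1.9]
above t50.8 [443.7 238.6  55.7] w25.5 g30 [-0.2  0.7  0.2]
touch True
down t51.4 [443.3 238.2  43.2] w25.2 g31 [-0.5  0.2  4.7]
up t53.4 [443.  238.  219.1] w85.5 g0 [ 0.   0.  -0.3]
end t55.9 [ 480.1 -329.9  260. ] w85.6 g0 [ 0.2 -0.5  0.6]
```

View pics/c4.png

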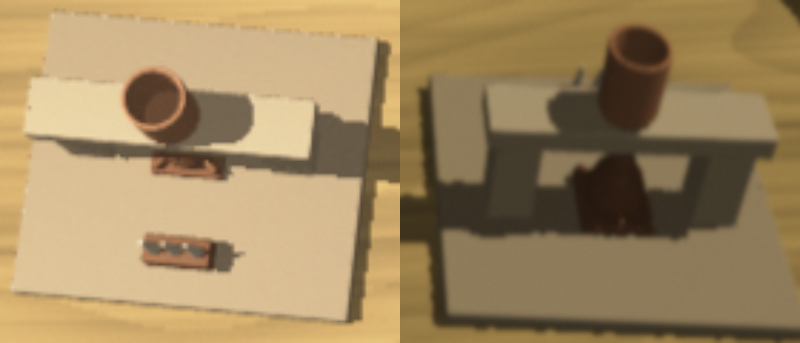

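View pics/top4.png

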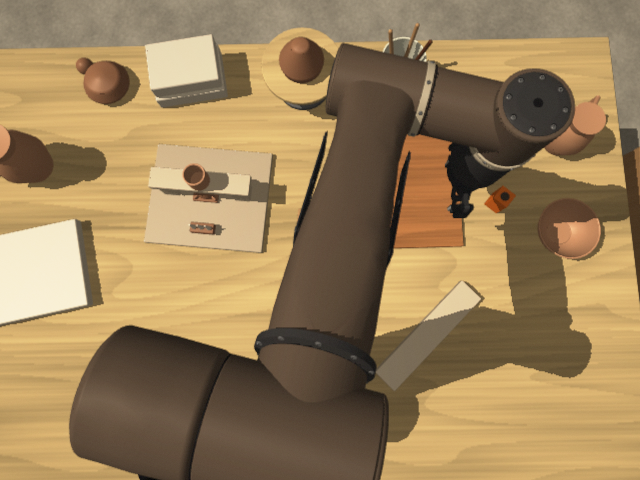

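The beaker stands on the middle of the bar, top view about (194,177). The cone pack stands in front of the seal at (202,228), fully on the shelf. The seal's plinth front shows at (205,198). I'll check that the short prop and the seal haven't shifted, then hand in.

Run:
```python
import cv2,numpy as np
a=cv2.imread("pics/scene0.png");b=cv2.imread("pics/scene4.png")
for f in("scene0","scene2","scene4"):
    c=cv2.resize(cv2.imread(f"pics/{f}.png")[278:300,258:284],None,fx=8,fy=8,interpolation=cv2.INTER_CUBIC)
    m=(c.max(2)<75).astype(np.uint8); n,l,s,ce=cv2.connectedComponentsWithStats(m); print(f,[(s[i][4],ce[i].round(1)) for i in range(1,n) if s[i][4]>500])
# plinth front edge rows in the top view, before and after
for f in("top0","top4"):
    i=cv2.imread(f"pics/{f}.png").astype(float)[192:212,188:226]; r=i[:,:,2]/i[:,:,0]; m=r>1.75; y,x=np.nonzero(m); print(f,y.max()+192,x[y>5].min()+188,x[y>5].max()+188)
```

```text
scene0 [(np.int32(3372), array([97. , 62.2])), (np.int32(6307), array([ 77.8, 156.1]))]
scene2 [(np.int32(3172), array([96.9, 62.2])), (np.int32(5854), array([ 76.4, 157.1]))]
scene4 [(np.int32(3153), array([96.9, 62.1])), (np.int32(5840), array([ 76.6, 157.2]))]
top0 202 193 218
top4 202 193 217
```

```bash
python3 -c "
from rig import ticket; print(ticket.close_job())"
```

```text
the job is handed in; nothing more can be done
None
```

The job is handed in at about 56 s: both tall props, the bar, the beaker and the cone pack are placed as asked, every position I measured was within about 3 mm of target, and the camera showed no shift in the seal or the short prop.

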